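Move the fume suction to the wide duct

ROBOT

A 7-joint arm with a two-finger parallel gripper is mounted at the origin on the work surface. World frame = base frame: x ahead of the robot, y to its left, z up, the work surface at z = 0. Lengths are in m, angles in rad, forces in N, time in s.
With the tool pointing down it reaches from about 0.425 to 0.875 m from the base axis. Payload 4.7 kg.
Tool frame: the origin (TCP) lies midway between the tips of the shut fingers; the grasp point (between the pads) lies 19 mm behind it; z points along the fingers, y is the line along which they close (so a half turn about z gives the same grasp; the last joint's range is limited). The gripper opens to 85 mm and grips with 20 to 120 N. Pads are 22 mm wide; open, the fingers measure 114 mm over their backs; the gripper's body (76 mm by 85 mm) begins 54 mm behind the grasp point. The pads swing forward as they close: fully open they stand 13 mm farther back than shut.
Start: joints at [1.202, 0.321, -0.07, 1.45, 0.023, 1.371, -0.057], TCP at [0.243, -0.603, 0.231] pointing down, gripper open.
Joint ranges: [-2.86, 2.86], [-0.3, 2.09], [-1.38, 1.24], [0.06, 2.45], [-1.56, 4.7], [0.09, 2.05], [-2.69, 2.69]. Speed limits (rad/s): [2.57, 2.57, 3.14, 3.14, 3.14, 3.14, 3.14].

INTERFACE

Orientations are given as a rotation vector (axis times angle).
In Python, from plant import robot, vision, boxes_of, silhouettes, place_of gives the robot as it stands.
- The arm moves only by the tool carry_out, never from a script. Its argument "targets" is a list that holds one entry, the list of rows, each a list of 7 numbers: the closure, from 0 (fully open) to 1 (shut), then the shift along the tool's x, y, z in m, then the turn, a rotation vector about the tool's x, y, z in rad. A call has 1 to 8 rows; each row shifts and turns the commanded pose from where the row before left it, along the tool's axes as they then stand; what a row does not reach is not made up. A row lasts 1/12 s, in which the tool goes at most 41.7 mm and 7.16 degrees, less where a joint would pass 70% of its speed; a pose out of reach is approached as far as the arm can. A call is refused whole if a number of a shift passes 0.0417 or a number of a turn 0.125, either way. A call with a gripper value outside its range is refused whole. The fingers move at their own pace and stop on an object; "squeeze" is the grip in N (left out, the last holds). Time passes only in rows, so rows that do not move let the fingers close. It gives the time, the measured TCP pose, the force, the opening and the grip force at its end, in the units of the state.
- robot.state(): the state, without advancing time (a new reading comes with each control period).
- vision.get_image(name): name is "scene" or "top" or "wrist"; returns (picture, depth): 400x640x3 uint8, red, green, blue; 400x640 float32, m along the optical axis (not along the pixel's ray), 0 where there is no reading.
- vision.get_calibration(name): a dict with "fx", "fy", "cx", "cy" (pixels), "extrinsics" (4x4, takes a point from camera to world coordinates); the wrist camera has in their place "mount" (4x4, takes a point from camera to tool coordinates, whose origin is the TCP and whose axes are the flange's). Camera axes: x right, y up, looking along -z (the intrinsics and any distortion apply to the point x, -y, -z); pixel columns grow to the right and rows downward; lengths in m; the calibration is good to about 2 mm. A picture is of the moment at which its call begins: read the wrist's pose just before it. get_calibration takes no time and is no camera call.
- robot.job_done(): hands the job in; it is judged then, once.
Trained networks look in the newest picture that a camera, given by its name, has taken for a name from the list of things; names that differ only in an ending like _2 or _b are one class to them, and where a whole thing is asked for, a point or a joint stands for the part that bears it (a point fixed in the world has none). Each returns a list of dicts, best first, with "conf" (0 to 1); they miss things now and then, are a little off and sometimes report something else, mostly with a low value. They report only what shows in the picture. A call takes as long as a camera call.
- boxes_of(camera, thing): "rect" ([left, top, right, bottom] in pixels, round what is visible of it).
- silhouettes(camera, thing): "region" (400x640 bool, what is visible of it) and "rect" ([left, top, right, bottom] in pixels, round what is visible of it).
- place_of(camera, thing): "at" ([row, column] in pixels: a listed point, or the origin of a listed thing).
The state is a dict: "time_s": time; "joint_positions": joint angles; "joint_velocities": joint speeds; "effort": joint torques, N m; "tcp_pos": TCP position; "tcp_rot": TCP orientation; "wrist_force": force on the tool from outside, world axes, zero at the start; "torque": the same for the moment, N m; "opening": finger opening in m; "grip_force": force on a finger pad.
Only numpy, scipy, OpenCV 4.12 (cv2) and the standard library are available. Lean on these libraries where they do the work, as an engineer would, in place of code of your own. Each camera call takes 0.05 s, during which the arm holds its last target. There are 200 camera calls.

TASK

Shift the fume suction over to the wide duct: first push the wide damper's handle round until it is fully open, in line with the duct, and only then push the narrow damper's handle back to its half-open position, halfway round over the middle pad. Push gently with the closed fingertips against the side of each handle, without pinching it; the dampers must stay where they stand and everything else on the bench is left alone.

Things in the scene. Friction and masses are not known exactly. Their poses are not given: they have to be found in the camera images.
- wide_damper: wide damper: aluminium duct 75 mm across, 200 mm long, lying level, top 97.5 mm above the table, on a steel base 200 x 90 mm; 2.4 kg, loose. Origin on the table, on the handle's spindle axis; x along the duct (mouth at -x, black cuff at +x), z up. White level quadrant (radius 85 mm, top at 102 mm) under the handle's sweep; 3 black pads on it (24 mm wide, at radius 74 mm) mark shut, half, open
- wide_handle (a joint): wide damper's handle angle. 0 = shut, across the duct, along body +y; grows anticlockwise from above; 0.785 half; 1.571 open, in line, along body -x. Stops at 0 and 1.571. Friction hinge, 0.12 N m, stays put. Handle: straight dark steel bar 14 mm wide, reaching 112 mm from the axis, underside 125 mm, top 143 mm above the table (hub 26 mm across, top 146 mm)
- wide_tip (a point): free end of the wide damper's handle: middle of its end face, 112 mm from the spindle axis, 134 mm above the table
- wide_mouth (a point): centre of the open mouth of the wide duct, 102 mm from the spindle axis along body -x, 60 mm above the table
- narrow_damper: narrow damper: aluminium duct 45 mm across, 200 mm long, lying level, top 82.5 mm above the table, on a steel base 200 x 90 mm; 2.4 kg, loose. Origin on the table, on the handle's spindle axis; x along the duct (mouth at -x, black cuff at +x), z up. White level quadrant (radius 85 mm, top at 102 mm) under the handle's sweep; 3 black pads on it (24 mm wide, at radius 74 mm) mark shut, half, open
- narrow_handle (a joint): narrow damper's handle angle. 0 = shut, across the duct, along body +y; grows anticlockwise from above; 0.785 half; 1.571 open, in line, along body -x. Stops at 0 and 1.571. Friction hinge, 0.12 N m, stays put. Handle: straight dark steel bar 14 mm wide, reaching 112 mm from the axis, underside 125 mm, top 143 mm above the table (hub 26 mm across, top 146 mm)
- narrow_tip (a point): free end of the narrow damper's handle: middle of its end face, 112 mm from the spindle axis, 134 mm above the table
- narrow_mouth (a point): centre of the open mouth of the narrow duct, 102 mm from the spindle axis along body -x, 60 mm above the table
- solder_spool: solder reel standing on end, 54 mm across, 46 mm high, loose, not part of the job; its origin is the centre of its underside
- flux_jar: small amber jar, 48 mm across, 55 mm high, loose, not part of the job; its origin is the centre of its underside
- phone: phone lying flat, 150 x 74 x 9 mm, loose, not part of the job; its origin is the centre of its underside
- screwdriver: screwdriver lying flat, loose, not part of the job; its axis x runs along it
- pen_pot: grey open pot, 72 mm across, 90 mm high, loose, not part of the job; its origin is the centre of its underside
- parts_tray: white tray, 130 x 90 x 30 mm, loose, not part of the job; its origin is the centre of its underside
- cleaner: white bottle, 56 mm across, 100 mm high, loose, not part of the job; its origin is the centre of its underside

How it is judged:
By the outcome, as a careful person would: the job done as asked, in the order asked, and still so for the second after the job is handed in, with the robot touching nothing.
It also fails if it takes over 64 s, if anything falls off the work surface, if the arm or the gripper's body presses on something with over 40 N, if the wrist force passes 120 N, or if a joint passes its speed limit or range.

## Working session

There is one attempt and no reset: what is moved stays moved. The work goes in short steps, Python scripts to look and compute and a tool call to move; the robot and the scene stay as the last step left them, time stands still between calls to the robot, and variables do not carry over. Pictures are saved under pics/ and viewed, at most 10 in all, crops included, and the job is handed in when it is done.

Besides the shell and the picture viewer there is one more tool, called after "Call:" as name([rows], argument=value, ...), one row to a line, values as JSON. carry_out: Moves the arm, as the interface text tells. Its arguments: {"type":"object","properties":{"targets":{"type":"array","items":{"type":"array","items":{"type":"array","items":{"type":"number"}}}},"squeeze":{"type":"number"}},"required":["targets"]}

```bash
mkdir -p pics
cat > h.py <<'E'
import numpy as np, cv2
from plant import robot, vision, boxes_of, silhouettes, place_of
from scipy.spatial.transform import Rotation as R
def cam(name):
    c=vision.get_calibration(name)
    if 'extrinsics' in c: return c,np.array(c['extrinsics'])
    s=robot.state(); T=np.eye(4); T[:3,:3]=R.from_rotvec(s['tcp_rot']).as_matrix(); T[:3,3]=s['tcp_pos']
    return c,T@np.array(c['mount'])
def ray(c,E,rc):
    r,q=rc; d=np.array([(q-c['cx'])/c['fx'],-(r-c['cy'])/c['fy'],-1]); return E[:3,3],E[:3,:3]@d
def onz(c,E,rc,z):
    o,d=ray(c,E,rc); return o+d*(z-o[2])/d[2]
def cloud(c,E,D):
    v,u=np.mgrid[:400,:640]; P=np.stack([(u-c['cx'])/c['fx']*D,-(v-c['cy'])/c['fy']*D,-D],-1)
    return P@E[:3,:3].T+E[:3,3]
E
cat > a.py <<'E'
from h import *
print(robot.state())
for n in ['scene','top']:
    c,E=cam(n); print(n,{k:v for k,v in c.items() if k!='extrinsics'},E.round(3).tolist())
    im,D=vision.get_image(n); cv2.imwrite(f'pics/{n}0.png',im[...,::-1]); np.savez(f'{n}0.npz',im=im,D=D)
    for t,z in [('wide_damper',0),('wide_tip',.134),('wide_mouth',.06),('narrow_damper',0),('narrow_tip',.134),('narrow_mouth',.06)]:
        for p in place_of(n,t)[:2]: print(n,t,round(p['conf'],2),np.round(p['at'],1),onz(c,E,p['at'],z).round(4))
E
python3 a.py
```

```text
{'time_s': 0.0, 'joint_positions': array([ 1.20208809,  0.32184298, -0.07010338,  1.45170932,  0.02261303,
        1.37081372, -0.0569005 ]), 'joint_velocities': array([ 0.00072112, -0.00066342, -0.0016536 , -0.00032416, -0.00148673,
       -0.00055149, -0.00035552]), 'effort': array([ 3.04307587e-04, -4.93576670e+01, -3.82265216e-01, -3.14336193e+01,
        1.28777465e-02,  1.13825145e-02,  3.00342390e-05]), 'tcp_pos': array([ 0.24254324, -0.60244883,  0.23019346]), 'tcp_rot': array([-3.08231477e+00, -5.97361265e-01,  7.58438718e-04]), 'wrist_force': array([-0.25262307,  0.00678751, -0.08546492]), 'torque': array([ 0.01104309, -0.01655205, -0.01934045]), 'grip_force': 0.0, 'opening': 0.08577163390769484}
scene {'fx': 360.85140714651726, 'fy': 360.85140714651726, 'cx': 319.9142981119653, 'cy': 204.41589466918163} [[-0.601, -0.518, 0.609, 1.013], [0.799, -0.375, 0.47, 0.418], [-0.015, 0.769, 0.639, 0.665], [0.0, 0.0, 0.0, 1.0]]
scene wide_damper 0.56 [238.3 244.7] [ 0.6047 -0.1466  0.    ]
scene wide_tip 0.72 [212.7 276.9] [ 0.5873 -0.0333  0.134 ]
scene wide_mouth 0.67 [204.5 278.3]
[... 258 characters left out ...]
856 0.06  ]
top {'fx': 468.3661426626953, 'fy': 468.3661426626953, 'cx': 321.7251128162483, 'cy': 200.98909689028736} [[-0.016, 0.979, -0.203, 0.266], [-1.0, -0.016, 0.003, 0.004], [-0.0, 0.203, 0.979, 1.389], [0.0, 0.0, 0.0, 1.0]]
top wide_damper 0.2 [212.3 364.2] [ 0.5164 -0.1271  0.    ]
top wide_tip 0.51 [179.6 333.8] [ 0.5854 -0.0337  0.134 ]
top wide_tip 0.22 [179.3 259.5] [0.5896 0.1716 0.134 ]
top wide_mouth 0.62 [211.6 362.9] [ 0.5077 -0.1178  0.06  ]
top narrow_damper 0.85 [183.3 258.9] [0.6116 0.1911 0.    ]
top narrow_tip 0.81 [208.6 243.6] [0.5079 0.2141 0.134 ]
top narrow_tip 0.54 [156.6 323. ] [ 0.652  -0.0049  0.134 ]
top narrow_mouth 0.75 [213.3 249.5] [0.5081 0.2092 0.06  ]
```

View pics/scene0.png

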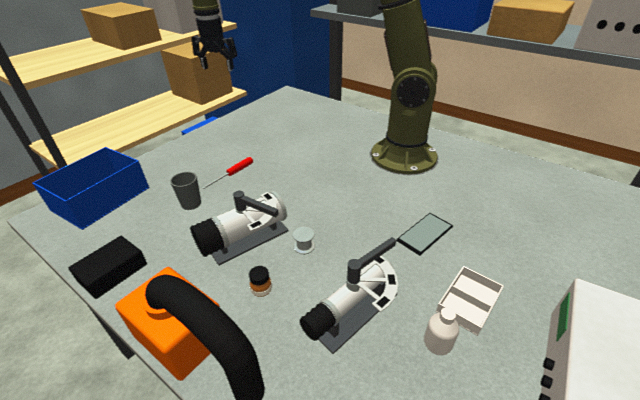

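View pics/top0.png

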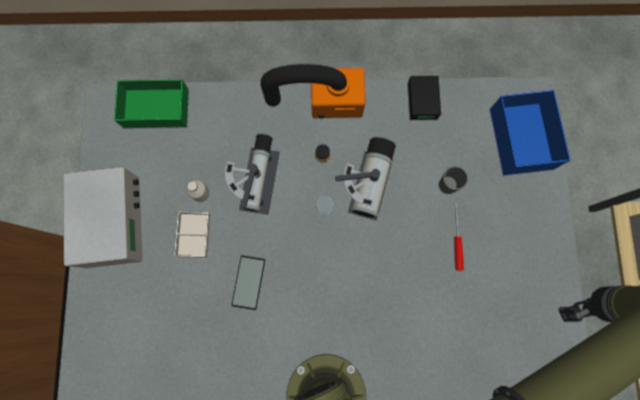

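The scene view shows the wide damper left of centre (hub about pixel 240,200; handle across to 277,212) and the narrow damper in front (hub 352,270; handle in line to 393,241). The top view shows the wide hub at about (375,175) with its tip at (338,179), and the narrow hub at (257,172) with its tip at (244,208). Next I measure from depth.

```bash
cat > b.py <<'E'
from h import *
import sys
def fit(n,D,tag,ctr):
    c,E=cam(n); P=cloud(c,E,D); ok=(D>0)&(np.hypot(P[...,0]-ctr[0],P[...,1]-ctr[1])<.15)
    h=P[ok&(P[...,2]>.118)&(P[...,2]<.16)]
    (cx,cy),(w,l),a=cv2.minAreaRect(h[:,:2].astype(np.float32))
    xy=h[:,:2]; m=xy.mean(0); u=np.linalg.svd(xy-m,full_matrices=False)[2][0]; t=(xy-m)@u
    print(n,tag,len(h),'z',np.percentile(h[:,2],[5,50,95]).round(4),'ends',(m+u*t.min()).round(4),(m+u*t.max()).round(4),'dir deg',np.degrees(np.arctan2(u[1],u[0])).round(1),'w,l',round(w,3),round(l,3))
    b=P[ok&(P[...,2]>.002)&(P[...,2]<.03)]
    if len(b)>20: print('   base rect',cv2.minAreaRect(b[:,:2].astype(np.float32)))
if __name__=='__main__':
    for n in ['scene','top']:
        z=np.load(f'{n}0.npz')
        for t,ctr in [('wide',(.6,-.12)),('narrow',(.61,.19))]: fit(n,z['D'],t,ctr)
E
python3 b.py
```

```text
scene wide 461 z [0.1257 0.1396 0.1448] ends [ 0.6054 -0.1564] [ 0.5912 -0.0317] dir deg 96.5 w,l 0.027 0.125
   base rect ((0.6244124174118042, -0.06903718411922455), (0.172801673412323, 0.2583734393119812), 68.79702758789062)
scene narrow 646 z [0.125  0.141  0.1457] ends [0.5134 0.2205] [0.6338 0.1921] dir deg -13.3 w,l 0.026 0.123
   base rect ((0.6303695440292358, 0.19854599237442017), (0.27634596824645996, 0.24426671862602234), 87.41276550292969)
top wide 306 z [0.1315 0.1442 0.1501] ends [ 0.5885 -0.0364] [ 0.5996 -0.159 ] dir deg -84.9 w,l 0.026 0.124
   base rect ((0.5969420075416565, -0.11813211441040039), (0.299062579870224, 0.2924482822418213), 62.58479309082031)
top narrow 303 z [0.1325 0.1446 0.1497] ends [0.6323 0.1858] [0.5115 0.2153] dir deg 166.3 w,l 0.026 0.124
   base rect ((0.6078486442565918, 0.19037553668022156), (0.2985880374908447, 0.293216735124588), 89.34878540039062)
```

Call:
carry_out([
  [[1,0.015,-0.011,-0.004,0,0,0],[1,0.028,-0.021,-0.005,0,0,0],[1,0.031,-0.023,-0.005,0,0,0],[1,0.031,-0.023,-0.005,0,0,0],[1,0.031,-0.023,-0.005,0,0,0],[1,0.031,-0.023,-0.005,0,0,0],[1,0.031,-0.023,-0.005,0,0,0],[1,0.031,-0.023,-0.005,0,0,0]],
], squeeze=30)

```text
time_s: 1.37
tcp_pos: [0.3924, -0.358, 0.2709]
tcp_rot: [3.083, 0.597, 0.0]
wrist_force: [0.9, 0.7, 0.2]
opening: -0.0002
grip_force: 0.0
```

Call:
carry_out([
  [[1,0.031,-0.023,-0.005,0,0,0],[1,0.031,-0.023,-0.005,0,0,0],[1,0.031,-0.023,-0.005,0,0,0],[1,0.031,-0.023,-0.005,0,0,0],[1,0.031,-0.023,-0.005,0,0,0],[1,0.031,-0.023,-0.005,0,0,0],[1,0.028,-0.021,-0.005,0,0,0],[1,0.012,-0.011,-0.004,0,0,0]],
])

```text
time_s: 2.03
tcp_pos: [0.5399, -0.1118, 0.3101]
tcp_rot: [-3.081, -0.608, -0.004]
wrist_force: [-0.1, 1.2, 0.2]
opening: 0.0001
grip_force: 0.0
```

Call:
carry_out([
  [[1,0,0,0,0,0,0],[1,0,0,0,0,0,0]],
])

```text
time_s: 2.2
tcp_pos: [0.5382, -0.1167, 0.3096]
tcp_rot: [3.083, 0.601, 0.0]
wrist_force: [-0.6, -1.5, 0.3]
opening: 0.0
grip_force: 0.0
```

```bash
cat > w.py <<'E'
from h import *
from b import fit
import sys
tag=sys.argv[1]
c,E=cam('wrist'); s=robot.state(); Rm=R.from_rotvec(s['tcp_rot']).as_matrix()
print('t',s['time_s'],s['tcp_pos'].round(4),'xyaw',np.degrees(np.arctan2(Rm[1,0],Rm[0,0])).round(2),'zax',Rm[:,2].round(3),'F',np.round(s['wrist_force'],2),s['opening'],'q',s['joint_positions'].round(2))
im,D=vision.get_image('wrist'); cv2.imwrite(f'pics/wrist{tag}.png',im[...,::-1]); np.savez(f'wrist{tag}.npz',im=im,D=D,E=E)
print('cam at',E[:3,3].round(3),'look',(-E[:3,2]).round(2))
for t,z in [('wide_tip',.134),('wide_mouth',.06),('narrow_tip',.134),('narrow_mouth',.06),('wide_damper',0),('narrow_damper',0)]:
    for p in place_of('wrist',t)[:2]: print(t,round(p['conf'],2),np.round(p['at'],1),onz(c,E,p['at'],z).round(4))
for t,ctr in [('wide',(.6,-.13)),('narrow',(.615,.19))]:
    try: fit('wrist',D,t,ctr)
    except Exception as e: print(t,e)
E
python3 w.py 1
```

```text
t 2.2 [ 0.5382 -0.1167  0.3096] xyaw 22.08 zax [ 0.    -0.001 -1.   ] F [-0.59 -1.51  0.31] 7.2110687747390006e-06 q [ 0.63  0.11 -0.51  1.56  0.05  1.48 -1.06]
cam at [ 0.608 -0.088  0.452] look [-0.27 -0.11 -0.96]
wide_tip 0.96 [107.6 265.8] [ 0.5863 -0.0341  0.134 ]
wide_mouth 0.36 [130.3 252.2] [ 0.5478 -0.0143  0.06  ]
narrow_mouth 0.96 [84.2 72.6] [0.5173 0.21   0.06  ]
wide_damper 0.76 [128.9 357.4] [ 0.5996 -0.1482  0.    ]
narrow_damper 0.75 [ 18.3 134.9] [0.6199 0.1898 0.    ]
narrow_damper 0.71 [81.9  2.8] [0.469  0.3486 0.    ]
wrist wide 1946 z [0.14   0.1425 0.146 ] ends [ 0.588  -0.0363] [ 0.5995 -0.1602] dir deg -84.7 w,l 0.025 0.124
   base rect ((0.6080768704414368, -0.12390609085559845), (0.26505905389785767, 0.2775519788265228), 24.734172821044922)
wrist narrow 2576 z [0.1279 0.1403 0.1433] ends [0.6031 0.1895] [0.5113 0.2113] dir deg 166.7 w,l 0.016 0.094
   base rect ((0.5653780698776245, 0.1591968983411789), (0.1618119478225708, 0.23589251935482025), 23.008230209350586)
```

View pics/wrist1.png

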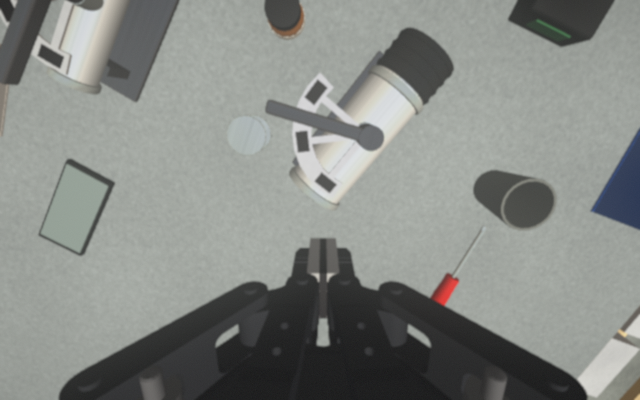

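The wrist view shows the wide hub at (371,137), tip at (268,106) and pads shut (318,91), half (305,141), open (326,182): the handle sits between shut and half. I use the pads to get the body yaw.

```bash
cat > c.py <<'E'
from h import *
d=np.load('wrist1.npz'); c=vision.get_calibration('wrist'); E=d['E']; P=cloud(c,E,d['D'])
hub=onz(c,E,(137,371),.146); print('hub',hub.round(4))
for n,(r,q) in dict(shut=(91,318),half=(141,305),open=(182,326)).items():
    p=onz(c,E,(r,q),.102); v=p-hub; print(n,p.round(4),np.hypot(*v[:2]).round(4),np.degrees(np.arctan2(v[1],v[0])).round(1))
# hub disc top from depth
for nm,ctr in [('wide',(.6,-.146))]:
    m=(np.hypot(P[...,0]-ctr[0],P[...,1]-ctr[1])<.03)&(P[...,2]>.12)
    q=P[m]; h=q[q[:,2]>.1445]; print(nm,len(h),h.mean(0).round(4),cv2.minEnclosingCircle(h[:,:2].astype(np.float32)))
# narrow open pad 
g=cv2.cvtColor(d['im'],cv2.COLOR_RGB2GRAY); 
print('narrow pad',onz(c,E,(57,52),.102).round(4), 'narrow hub est', onz(c,E,(1,88),.146).round(4))
# wide duct far side edge direction: duct points z .05-.098
E
python3 c.py
```

```text
hub [ 0.6002 -0.145   0.146 ]
shut [ 0.6228 -0.077   0.102 ] 0.0716 71.7
half [ 0.5658 -0.0834  0.102 ] 0.0706 119.2
open [ 0.5293 -0.1249  0.102 ] 0.0737 164.2
wide 501 [ 0.599  -0.1452  0.1459] ((0.5979355573654175, -0.13933667540550232), 0.01879911683499813)
narrow pad [0.5468 0.2027 0.102 ] narrow hub est [0.6139 0.1418 0.146 ]
```

Call:
carry_out([
  [[1,0.0263,-0.008,0.015,0,0,0],[1,0.0263,-0.008,0.02,0,0,0],[1,0.0263,-0.008,0.025,0,0,0],[1,0.0264,-0.0081,0.025,0,0,0],[1,0,0,0.02,0,0,0.097],[1,0,0,0.015,0,0,0.097],[1,0,0,0.01,0,0,0.096],[1,0,0,0,0,0,0]],
])

```text
time_s: 3.22
tcp_pos: [0.6218, -0.0491, 0.1761]
tcp_rot: [-3.138, -0.141, 0.008]
wrist_force: [-0.6, -0.6, -0.2]
opening: -0.0
grip_force: 0.0
```

Call:
carry_out([
  [[1,0,0,0,0,0,0],[1,0,0,0,0,0,0]],
])

```text
time_s: 3.38
tcp_pos: [0.624, -0.0489, 0.1803]
tcp_rot: [3.138, 0.148, 0.002]
wrist_force: [0.2, 0.3, 0.3]
opening: -0.0001
grip_force: 0.0
```

```bash
python3 w.py 2
```

```text
t 3.3833 [ 0.624  -0.0489  0.1803] xyaw 5.42 zax [ 0.001 -0.    -1.   ] F [0.18 0.28 0.26] -9.20947058472508e-05 q [ 0.44  0.34 -0.51  1.57  0.17  1.28 -1.56]
cam at [ 0.699 -0.042  0.323] look [-0.29 -0.03 -0.96]
narrow_mouth 0.79 [272.2  59.4] [0.5162 0.208  0.06  ]
wide_damper 0.83 [206.9 402.9] [ 0.599  -0.1444  0.    ]
narrow_damper 0.8 [162.5 107.4] [0.6194 0.1895 0.    ]
wrist wide 3917 z [0.1273 0.1421 0.1459] ends [ 0.6037 -0.1576] [ 0.5949 -0.0718] dir deg 95.9 w,l 0.086 0.026
   base rect ((0.6280090808868408, -0.1272885799407959), (0.17094458639621735, 0.29150786995887756), 4.938470840454102)
wrist narrow 153 z [0.1181 0.1204 0.1229] ends [0.628  0.1789] [0.6086 0.1812] dir deg 173.3 w,l 0.006 0.02
   base rect ((0.6318634748458862, 0.16989591717720032), (0.27071133255958557, 0.1173647791147232), 12.625260353088379)
```

Call:
carry_out([
  [[1,0,-0.001,0.01,0,0,0],[1,0,0,0.015,0,0,0],[1,0,0,0.015,0,0,0],[1,0,0,0.012,0,0,0],[1,0,0,0.007,0,0,0],[1,0,0,0,0,0,0],[1,-0.004,0,0,0,0,0],[1,-0.004,0,0,0,0,0]],
])

```text
time_s: 4.4
tcp_pos: [0.6158, -0.0481, 0.121]
tcp_rot: [3.138, 0.146, 0.002]
wrist_force: [0.4, -0.6, -0.1]
opening: 0.0001
grip_force: 0.0
```

Call:
carry_out([
  [[1,-0.003,0,0,0,0,0],[1,0,0,0,0,0,0]],
])

```text
time_s: 4.57
tcp_pos: [0.6122, -0.0487, 0.1212]
tcp_rot: [3.138, 0.145, 0.001]
wrist_force: [-0.1, 0.0, -0.0]
opening: 0.0002
grip_force: 0.0
```

Call:
carry_out([
  [[1,-0.002,0,0,0,0,0],[1,-0.002,0,0,0,0,0],[1,0,0,0,0,0,0]],
])

```text
time_s: 4.82
tcp_pos: [0.6082, -0.0491, 0.1206]
tcp_rot: [3.138, 0.145, 0.0]
wrist_force: [0.1, -0.2, -0.3]
opening: -0.0001
grip_force: 0.0
```

```bash
python3 w.py 3
```

```text
t 4.8167 [ 0.6082 -0.0491  0.1206] xyaw 5.31 zax [ 0. -0. -1.] F [ 0.1  -0.15 -0.29] -7.935811144850969e-05 q [ 0.45  0.36 -0.5   1.67  0.18  1.16 -1.58]
cam at [ 0.683 -0.042  0.263] look [-0.29 -0.03 -0.96]
wide_damper 0.64 [210.7 423.7] [ 0.5995 -0.1458  0.    ]
narrow_damper 0.82 [158.7  57.2] [0.618  0.1909 0.    ]
wrist wide 8266 z [0.1258 0.1423 0.1571] ends [ 0.6168 -0.0347] [ 0.5995 -0.1589] dir deg -98.0 w,l 0.037 0.124
   base rect ((0.6456056833267212, -0.09730598330497742), (0.1811993569135666, 0.28886887431144714), 34.19462585449219)
narrow index 0 is out of bounds for axis 0 with size 0b.py:7: RuntimeWarning: Mean of empty slice.
  xy=h[:,:2]; m=xy.mean(0); u=np.linalg.svd(xy-m,full_matrices=False)[2][0]; t=(xy-m)@u
  ret = um.true_divide(
```

Call:
carry_out([
  [[1,-0.0033,-0.0006,0,0,0,-0.035],[1,-0.0033,-0.0006,0,0,0,-0.035],[1,-0.0033,-0.0006,0,0,0,-0.035],[1,-0.0033,-0.0006,0,0,0,-0.035],[1,-0.0033,-0.0006,0,0,0,-0.035],[1,-0.0033,-0.0006,0,0,0,-0.035],[1,-0.0033,-0.0006,0,0,0,-0.035],[1,-0.0033,-0.0006,0,0,0,-0.035]],
])

```text
time_s: 5.83
tcp_pos: [0.5822, -0.0498, 0.1204]
tcp_rot: [3.087, 0.585, 0.002]
wrist_force: [1.8, 0.3, -0.1]
opening: 0.0
grip_force: 0.7
```

```bash
python3 w.py 4 2>&1 | grep -v arn
```

```text
xy=h[:,:2]; m=xy.mean(0); u=np.linalg.svd(xy-m,full_matrices=False)[2][0]; t=(xy-m)@u
  ret = um.true_divide(
t 5.8333 [ 0.5822 -0.0498  0.1204] xyaw 21.47 zax [ 0.001  0.    -1.   ] F [ 1.78  0.3  -0.1 ] 6.381212116848145e-06 q [ 0.51  0.31 -0.55  1.74  0.18  1.14 -1.29]
cam at [ 0.652 -0.022  0.263] look [-0.27 -0.11 -0.96]
wide_damper 0.65 [213.7 421.8] [ 0.5976 -0.1448  0.    ]
narrow_damper 0.78 [45.3 63.8] [0.6211 0.1893 0.    ]
wrist wide 8138 z [0.1259 0.1425 0.1571] ends [ 0.5863 -0.0341] [ 0.6024 -0.159 ] dir deg -82.7 w,l 0.037 0.124
   base rect ((0.6399866342544556, -0.06456121057271957), (0.14513355493545532, 0.23137906193733215), 73.0150375366211)
narrow index 0 is out of bounds for axis 0 with size 0
```

Call:
carry_out([
  [[1,-0.0033,-0.0006,0,0,0,-0.035],[1,-0.0033,-0.0006,0,0,0,-0.035],[1,-0.0033,-0.0006,0,0,0,-0.035],[1,-0.0033,-0.0006,0,0,0,-0.035],[1,-0.0033,-0.0006,0,0,0,-0.035],[1,-0.0033,-0.0006,0,0,0,-0.035],[1,-0.0033,-0.0006,0,0,0,-0.035],[1,-0.0033,-0.0006,0,0,0,-0.035]],
])

```text
time_s: 6.85
tcp_pos: [0.5567, -0.0577, 0.1203]
tcp_rot: [-2.975, -1.01, -0.002]
wrist_force: [1.6, 1.1, -0.3]
opening: 0.0002
grip_force: 0.7
```

Call:
carry_out([
  [[1,-0.0033,-0.0006,0,0,0,-0.035],[1,-0.0033,-0.0006,0,0,0,-0.035],[1,-0.0033,-0.0006,0,0,0,-0.035],[1,-0.0033,-0.0006,0,0,0,-0.035],[1,-0.0033,-0.0006,0,0,0,-0.035],[1,-0.0033,-0.0006,0,0,0,-0.035],[1,-0.0033,-0.0006,0,0,0,-0.035],[1,-0.0033,-0.0006,0,0,0,-0.035]],
])

```text
time_s: 7.52
tcp_pos: [0.5344, -0.0725, 0.1203]
tcp_rot: [-2.804, -1.415, -0.001]
wrist_force: [0.6, 1.6, -0.9]
opening: -0.0004
grip_force: 0.7
```

```bash
python3 w.py 5 2>&1 | grep -v arn
```

```text
xy=h[:,:2]; m=xy.mean(0); u=np.linalg.svd(xy-m,full_matrices=False)[2][0]; t=(xy-m)@u
  ret = um.true_divide(
t 7.5167 [ 0.5344 -0.0725  0.1203] xyaw 53.55 zax [ 0.     0.001 -1.   ] F [ 0.6   1.59 -0.85] -0.0004078480384423456 q [ 0.65  0.22 -0.63  1.84  0.14  1.12 -0.66]
cam at [ 0.58  -0.012  0.263] look [-0.17 -0.24 -0.96]
wide_damper 0.57 [214.8 423.9] [ 0.599  -0.1472  0.    ]
wrist wide 8005 z [0.1258 0.1427 0.1572] ends [ 0.5302 -0.0576] [ 0.6096 -0.1563] dir deg -51.2 w,l 0.037 0.126
   base rect ((0.5952105522155762, -0.09669367969036102), (0.26806503534317017, 0.23281197249889374), 25.822996139526367)
narrow index 0 is out of bounds for axis 0 with size 0
```

View pics/wrist5.png

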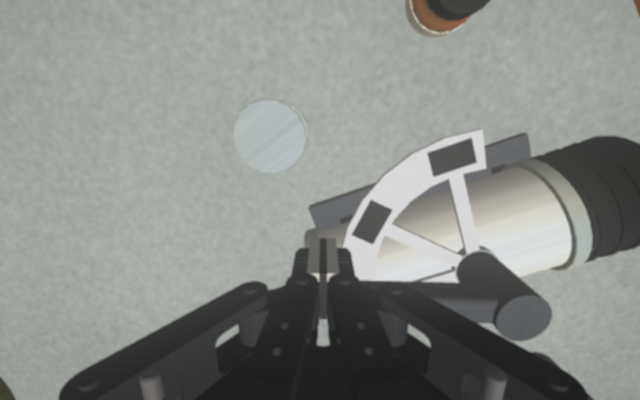

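The wrist view shows the fingertips on the handle's side: the hub is at (525,315), shut and half pads at (452,157) and (372,222), and the open pad is still hidden. I push on, then go slowly near the stop.

Call:
carry_out([
  [[1,-0.0033,-0.0006,0,0,0,-0.035],[1,-0.0033,-0.0006,0,0,0,-0.035],[1,-0.0033,-0.0006,0,0,0,-0.035],[1,-0.0033,-0.0006,0,0,0,-0.035],[1,-0.0033,-0.0006,0,0,0,-0.035],[1,-0.0033,-0.0006,0,0,0,-0.035],[1,-0.0033,-0.0006,0,0,0,-0.035],[1,0,0,0,0,0,0]],
])

```text
time_s: 8.53
tcp_pos: [0.5187, -0.091, 0.1203]
tcp_rot: [-2.612, -1.745, 0.0]
wrist_force: [-0.1, 1.1, 0.6]
opening: 0.0002
grip_force: 0.0
```

Call:
carry_out([
  [[1,-0.0016,-0.0003,0,0,0,-0.0175],[1,0,0,0,0,0,0]],
])

```text
time_s: 8.7
tcp_pos: [0.518, -0.0921, 0.1203]
tcp_rot: [-2.597, -1.768, -0.0]
wrist_force: [-0.1, 0.6, 0.5]
opening: 0.0001
grip_force: 0.3
```

Call:
carry_out([
  [[1,-0.0016,-0.0003,0,0,0,-0.0175],[1,0,0,0,0,0,0]],
])

```text
time_s: 8.87
tcp_pos: [0.5171, -0.0936, 0.1203]
tcp_rot: [-2.581, -1.791, 0.0]
wrist_force: [-0.6, 1.4, 0.9]
opening: -0.0005
grip_force: 0.6
```

```bash
python3 -c "
from h import *
s=robot.state(); p=s['tcp_pos'][:2]-[.6,-.145]; y=np.degrees(2*np.arctan2(s['tcp_rot'][1],s['tcp_rot'][0])); y=(y+180)%360-180
x=np.array([np.cos(np.radians(y)),np.sin(np.radians(y))]); F=s['wrist_force'][:2]
print(s['time_s'],p,y,'d',p@x,'Fpush',F@x,F)
im,D=vision.get_image('top')
from b import fit; fit('top',D,'wide',(.6,-.145)); cv2.imwrite('pics/t6.png',cv2.resize(im[110:240,200:420,::-1],None,fx=3.6,fy=3.6,interpolation=cv2.INTER_CUBIC))"
```

```text
8.8667 [-0.08294234  0.05142791] 69.53410904034484 d 0.01918104164113639 Fpush 1.0824077598226358 [-0.63638734  1.39283547]b.py:7: RuntimeWarning: Mean of empty slice.
  xy=h[:,:2]; m=xy.mean(0); u=np.linalg.svd(xy-m,full_matrices=False)[2][0]; t=(xy-m)@u
  ret = um.true_divide(
Traceback (most recent call last):
  File "b.py", line 7, in fit
    xy=h[:,:2]; m=xy.mean(0); u=np.linalg.svd(xy-m,full_matrices=False)[2][0]; t=(xy-m)@u
                                ~~~~~~~~~~~~~~~~~~~~~~~~~~~~~~~~~~~~~~~~~~^^^
IndexError: index 0 is out of bounds for axis 0 with size 0
```

Call:
carry_out([
  [[1,-0.0016,-0.0003,0,0,0,-0.0175],[1,0,0,0,0,0,0],[1,-0.0016,-0.0003,0,0,0,-0.0175],[1,0,0,0,0,0,0]],
])

```text
time_s: 9.25
tcp_pos: [0.5153, -0.0967, 0.1203]
tcp_rot: [-2.549, -1.836, 0.001]
wrist_force: [0.3, 1.2, 0.7]
opening: 0.0001
grip_force: 0.5
```

Call:
carry_out([
  [[1,-0.0016,-0.0003,0,0,0,-0.0175],[1,0,0,0,0,0,0],[1,0,0,0,0,0,0]],
])

```text
time_s: 9.5
tcp_pos: [0.5146, -0.0983, 0.1203]
tcp_rot: [2.534, 1.857, -0.0]
wrist_force: [0.5, 0.4, 0.2]
opening: -0.0003
grip_force: 0.3
```

Call:
carry_out([
  [[1,-0.0008,-0.0002,0,0,0,-0.009],[1,0,0,0,0,0,0],[1,0,0,0,0,0,0]],
])

```text
time_s: 9.75
tcp_pos: [0.5143, -0.0987, 0.1203]
tcp_rot: [2.525, 1.869, -0.0]
wrist_force: [-0.2, 0.4, 0.2]
opening: -0.0001
grip_force: 0.4
```

```bash
cat > f.py <<'E'
from h import *
import sys
S=np.array([float(sys.argv[1]),float(sys.argv[2])])
s=robot.state(); p=s['tcp_pos'][:2]-S; M=R.from_rotvec(s['tcp_rot']).as_matrix(); x=M[:2,0]; F=s['wrist_force'][:2]
print(round(s['time_s'],2),s['tcp_pos'].round(4),'yaw',np.degrees(np.arctan2(x[1],x[0])).round(2),'d',(p@x).round(4),'r',(p@M[:2,1]).round(4),'F along x',(F@x).round(2),'y',(F@M[:2,1]).round(2),s['torque'].round(2))
E
python3 f.py .6 -.145
```

```text
9.75 [ 0.5143 -0.0987  0.1203] yaw 73.01 d 0.0192 r -0.0955 F along x 0.3 y -0.3 [ 0.13  0.02 -0.01]
```

Call:
carry_out([
  [[1,-0.0008,-0.0002,0,0,0,-0.009],[1,0,0,0,0,0,0],[1,0,0,0,0,0,0]],
])

```text
time_s: 10.0
tcp_pos: [0.5139, -0.0994, 0.1203]
tcp_rot: [2.517, 1.88, 0.0]
wrist_force: [0.4, -0.0, 0.5]
opening: 0.0002
grip_force: 0.4
```

Call:
carry_out([
  [[1,-0.0008,-0.0002,0,0,0,-0.009],[1,0,0,0,0,0,0],[1,0,0,0,0,0,0]],
])

```text
time_s: 10.25
tcp_pos: [0.5135, -0.1001, 0.1203]
tcp_rot: [2.508, 1.891, -0.0]
wrist_force: [1.3, 0.5, 0.1]
opening: -0.0005
grip_force: 0.4
```

```bash
python3 f.py .6 -.145; python3 w.py 7 2>&1 | grep -v arn
```

```text
10.25 [ 0.5135 -0.1001  0.1203] yaw 74.05 d 0.0194 r -0.0955 F along x 0.86 y 1.12 [ 0.2  -0.13 -0.  ]
  xy=h[:,:2]; m=xy.mean(0); u=np.linalg.svd(xy-m,full_matrices=False)[2][0]; t=(xy-m)@u
  ret = um.true_divide(
t 10.25 [ 0.5135 -0.1001  0.1203] xyaw 74.05 zax [ 0. -0. -1.] F [1.31 0.51 0.15] -0.0005188307667177488 q [ 0.74  0.19 -0.65  1.88  0.13  1.11 -0.24]
cam at [ 0.535 -0.028  0.263] look [-0.08 -0.28 -0.96]
wide_damper 0.56 [212.9 424.2] [ 0.6009 -0.146   0.    ]
wrist wide 7977 z [0.1257 0.1426 0.1572] ends [ 0.5042 -0.0872] [ 0.6119 -0.1506] dir deg -30.5 w,l 0.037 0.124
   base rect ((0.6176014542579651, -0.06301844865083694), (0.15818250179290771, 0.2555002272129059), 87.44971466064453)
narrow index 0 is out of bounds for axis 0 with size 0
```

View pics/wrist7.png

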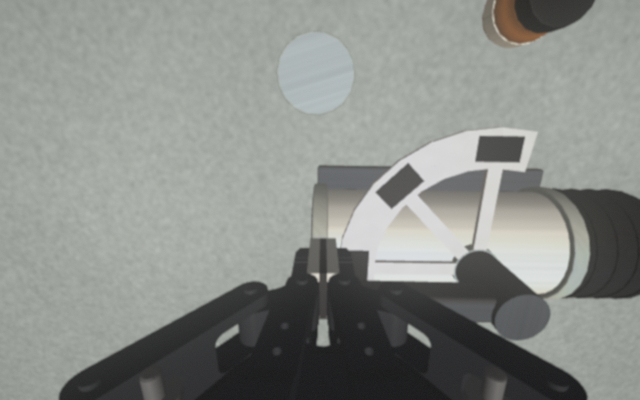

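Call:
carry_out([
  [[1,-0.0008,-0.0002,0,0,0,-0.009],[1,0,0,0,0,0,0],[1,0,0,0,0,0,0]],
])

```text
time_s: 10.85
tcp_pos: [0.5131, -0.1007, 0.1204]
tcp_rot: [2.5, 1.903, 0.0]
wrist_force: [0.8, 1.2, -0.6]
opening: 0.0001
grip_force: 0.5
```

```bash
python3 f.py .6 -.145
```

```text
10.85 [ 0.5131 -0.1007  0.1204] yaw 74.56 d 0.0195 r -0.0956 F along x 1.39 y 0.49 [ 0.17 -0.2   0.06]
```

Call:
carry_out([
  [[1,-0.0005,0,0,0,0,-0.004],[1,0,0,0,0,0,0],[1,0,0,0,0,0,0]],
])

```text
time_s: 11.1
tcp_pos: [0.5129, -0.1009, 0.1203]
tcp_rot: [-2.496, -1.908, -0.0]
wrist_force: [0.7, 1.4, -0.2]
opening: 0.0001
grip_force: 1.0
```

```bash
python3 f.py .6 -.145
```

```text
11.1 [ 0.5129 -0.1009  0.1203] yaw 74.8 d 0.0198 r -0.0956 F along x 1.58 y 0.27 [ 0.36 -0.18  0.04]
```

Call:
carry_out([
  [[1,-0.0006,0,0,0,0,0],[1,0,0,0,0,0,0],[1,0,0,0,0,0,0]],
])

```text
time_s: 11.35
tcp_pos: [0.5129, -0.101, 0.1203]
tcp_rot: [-2.495, -1.908, -0.001]
wrist_force: [2.4, 5.1, -0.3]
opening: -0.0003
grip_force: 2.1
```

```bash
python3 f.py .6 -.145
```

```text
11.35 [ 0.5129 -0.101   0.1203] yaw 74.82 d 0.0197 r -0.0956 F along x 5.59 y 1.0 [ 0.77 -0.39 -0.04]
```

Call:
carry_out([
  [[1,-0.0006,0,0,0,0,0],[1,0,0,0,0,0,0],[1,0,0,0,0,0,0]],
])

```text
time_s: 11.6
tcp_pos: [0.5127, -0.1014, 0.1203]
tcp_rot: [-2.495, -1.908, -0.001]
wrist_force: [1.3, 5.4, -0.4]
opening: -0.0003
grip_force: 2.5
```

```bash
python3 f.py .6 -.145
```

```text
11.6 [ 0.5127 -0.1014  0.1203] yaw 74.83 d 0.0192 r -0.0957 F along x 5.56 y -0.19 [ 1.02 -0.35 -0.04]
```

Call:
carry_out([
  [[1,0.004,0,0,0,0,0],[1,0.008,0,0,0,0,0],[1,0.01,0,0,0,0,0],[1,0.01,0,-0.02,0,0,0],[1,0.02,0,-0.03,0,0,0],[1,0.025,0,-0.03,0,0,0],[1,0.025,0,-0.03,0,0,0],[1,0.02,0,-0.02,0,0,0]],
])

```text
time_s: 12.27
tcp_pos: [0.5456, 0.018, 0.2535]
tcp_rot: [2.493, 1.908, 0.004]
wrist_force: [0.7, 0.1, 0.2]
opening: 0.0
grip_force: 0.0
```

Call:
carry_out([
  [[1,0,0,0,0,0,0],[1,0,0,0,0,0,0],[1,0,0,0,0,0,0]],
])

```text
time_s: 12.52
tcp_pos: [0.544, 0.0147, 0.2494]
tcp_rot: [2.496, 1.908, -0.003]
wrist_force: [0.1, -0.7, -0.6]
opening: -0.0004
grip_force: 0.0
```

```bash
python3 w.py 8 2>&1 | grep -v arn
```

```text
xy=h[:,:2]; m=xy.mean(0); u=np.linalg.svd(xy-m,full_matrices=False)[2][0]; t=(xy-m)@u
  ret = um.true_divide(
t 12.5167 [0.544  0.0147 0.2494] xyaw 74.77 zax [-0.002 -0.001 -1.   ] F [ 0.05 -0.7  -0.58] -0.00039134280573083636 q [ 0.6   0.14 -0.74  1.67  0.1   1.37 -0.42]
cam at [0.565 0.087 0.392] look [-0.08 -0.28 -0.96]
wide_tip 0.56 [316.9 307.2] [ 0.4935 -0.1105  0.134 ]
wide_damper 0.96 [257.3 387.8] [ 0.6012 -0.1431  0.    ]
narrow_damper 0.7 [  2.5 347.5] [0.6219 0.1912 0.    ]
narrow_damper 0.61 [146.6 436.8] [ 6.961e-01 -1.000e-04  0.000e+00]
wrist wide 242 z [0.1415 0.1451 0.1468] ends [ 0.5042 -0.1154] [ 0.6072 -0.1527] dir deg -19.9 w,l 0.019 0.11
   base rect ((0.6116980314254761, -0.06549300253391266), (0.16430994868278503, 0.2920397222042084), 80.31167602539062)
narrow index 0 is out of bounds for axis 0 with size 0
```

View pics/wrist8.png

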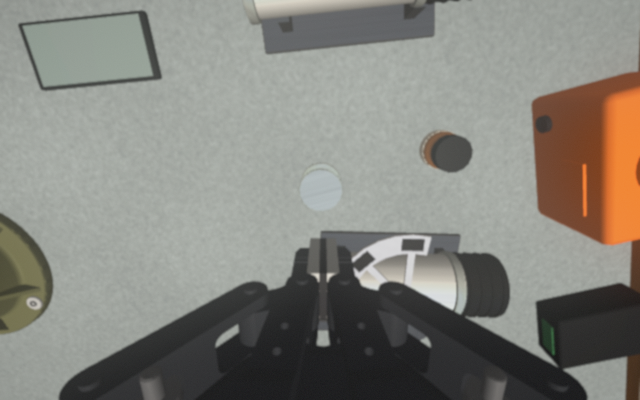

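The wrist view shows the wide damper (quadrant near 400,250) with its handle hidden behind the gripper; the narrow damper's base is at the top (350,30). I check the wide handle with the fixed cameras.

```bash
cat > v.py <<'E'
from h import *
from b import fit
import sys
for n in ['scene','top']:
    c,E=cam(n); im,D=vision.get_image(n); cv2.imwrite(f'pics/{n}{sys.argv[1]}.png',im[...,::-1]); np.savez(f'{n}{sys.argv[1]}.npz',im=im,D=D)
    for t,z in [('wide_damper',0),('wide_tip',.134),('wide_mouth',.06),('narrow_damper',0),('narrow_tip',.134)]:
        for p in place_of(n,t)[:1]: print(n,t,round(p['conf'],2),onz(c,E,p['at'],z).round(4))
    for t,ctr in [('wide',(.6,-.145)),('narrow',(.615,.19))]:
        try: fit(n,D,t,ctr)
        except Exception as e: print(t,'none')
E
python3 v.py 9 2>&1 | grep -v -e arn -e true_div -e svd -e base
python3 -c "
import cv2
a=cv2.imread('pics/scene9.png')[160:290,170:330]; b=cv2.imread('pics/top9.png')[120:230,310:410]
a=cv2.resize(a,(400,325),interpolation=3); b=cv2.resize(b,(296,325),interpolation=3); cv2.imwrite('pics/c9.png',cv2.hconcat([a,b]))"
```

```text
scene wide_damper 0.74 [ 0.5864 -0.1428  0.    ]
scene wide_tip 0.85 [ 0.4889 -0.1202  0.134 ]
scene wide_mouth 0.9 [ 0.5112 -0.1124  0.06  ]
scene narrow_damper 0.61 [0.6213 0.1913 0.    ]
scene narrow_tip 0.81 [0.5082 0.2165 0.134 ]
scene wide 474 z [0.1244 0.1384 0.1451] ends [ 0.4935 -0.1105] [ 0.614  -0.1439] dir deg -15.5 w,l 0.029 0.124
scene narrow 642 z [0.1253 0.1411 0.1456] ends [0.5116 0.221 ] [0.6338 0.192 ] dir deg -13.4 w,l 0.027 0.125
top wide_damper 0.91 [ 0.596  -0.1488  0.    ]
top wide_tip 0.62 [ 0.4811 -0.1225  0.134 ]
top wide_mouth 0.65 [ 0.4977 -0.1186  0.06  ]
top narrow_damper 0.95 [0.6141 0.1924 0.    ]
top narrow_tip 0.79 [0.519  0.2123 0.134 ]
top wide 275 z [0.1358 0.145  0.1499] ends [ 0.6131 -0.1502] [ 0.4934 -0.1148] dir deg 163.5 w,l 0.025 0.125
top narrow 301 z [0.1312 0.1442 0.1495] ends [0.6322 0.186 ] [0.5123 0.2153] dir deg 166.3 w,l 0.026 0.123
```

View pics/c9.png

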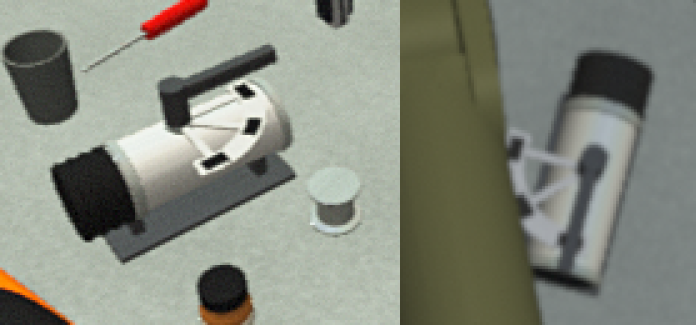

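The wide handle lies along its duct, over the open pad, and measures 163.5–164.5° against a duct line of about 164°. On to the narrow damper.

Call:
carry_out([
  [[1,0.02,-0.009,0,0,0,0],[1,0.03,-0.013,0,0,0,0],[1,0.033,-0.013,0,0,0,0],[1,0.03,-0.012,0.005,0,0,0],[1,0.025,-0.01,0.01,0,0,-0.015],[1,0.0153,-0.008,0.01,0,0,-0.015],[1,0,0,0,0,0,0],[1,0,0,0,0,0,0]],
])

```text
time_s: 14.13
tcp_pos: [0.5211, 0.1812, 0.2249]
tcp_rot: [-2.464, -1.948, 0.002]
wrist_force: [0.1, -0.1, -0.4]
opening: -0.0004
grip_force: 0.0
```

```bash
python3 w.py 10 2>&1 | grep -v -e arn -e true_div -e svd
```

```text
t 14.1333 [0.5211 0.1812 0.2249] xyaw 76.66 zax [-0.001 -0.    -1.   ] F [ 0.07 -0.05 -0.44] -0.0004012516112306378 q [ 0.38  0.2  -0.86  1.68  0.15  1.33 -0.74]
cam at [0.539 0.254 0.367] look [-0.07 -0.29 -0.96]
narrow_tip 0.6 [162.9 298. ] [0.51   0.2177 0.134 ]
narrow_mouth 0.66 [156.  315.9] [0.5208 0.2089 0.06  ]
narrow_damper 0.77 [143.4 402.5] [0.6248 0.1905 0.    ]
wide index 0 is out of bounds for axis 0 with size 0
wrist narrow 3689 z [0.132  0.1435 0.1473] ends [0.6341 0.1876] [0.5131 0.2173] dir deg 166.2 w,l 0.026 0.125
   base rect ((0.6135619282722473, 0.1918226182460785), (0.2962222993373871, 0.2917913794517517), 73.26786041259766)
```

View pics/wrist10.png

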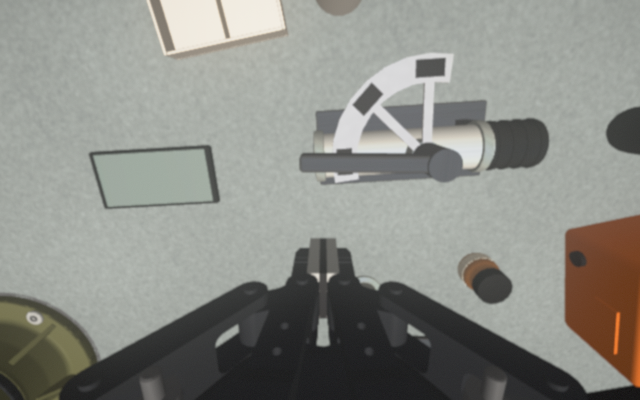

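The wrist view shows the narrow hub at (445,162), tip at (301,162), shut pad (430,67), half pad (367,98) and the open pad under the handle at about (347,160).

```bash
python3 - <<'E'
from h import *
d=np.load('wrist10.npz'); c=vision.get_calibration('wrist'); E=d['E']
g=cv2.cvtColor(d['im'],cv2.COLOR_RGB2GRAY)
hub=onz(c,E,(162,445),.146)
P=cloud(c,E,d['D']); m=(np.hypot(P[...,0]-.62,P[...,1]-.19)<.03)&(P[...,2]>.1448); print('hub px',hub.round(4),'depth',P[m].mean(0).round(4))
for n,(r,q) in dict(shut=(67,430),half=(98,367)).items():
    b=(g[r-22:r+23,q-22:q+23]<90).astype(np.uint8); k,l,st,ce=cv2.connectedComponentsWithStats(b); L=l[22,22]; rc=(ce[L][1]+r-22,ce[L][0]+q-22)
    p=onz(c,E,rc,.102)
    for h in (hub,np.r_[P[m].mean(0)[:2],0]): v=p-h; print(n,st[L][4],np.round(rc,1),p.round(4),np.hypot(*v[:2]).round(4),np.degrees(np.arctan2(v[1],v[0])).round(1))
E
python3 f.py .62 .191
```

```text
hub px [0.6199 0.1946 0.146 ] depth [0.6198 0.1918 0.146 ]
shut 381 [ 67.2 430.3] [0.633  0.2648 0.102 ] 0.0714 79.4
shut 381 [ 67.2 430.3] [0.633  0.2648 0.102 ] 0.0742 79.7
half 1757 [ 97.9 366.9] [0.5774 0.2532 0.102 ] 0.0724 125.9
half 1757 [ 97.9 366.9] [0.5774 0.2532 0.102 ] 0.0746 124.6
14.48 [0.5224 0.1793 0.2256] yaw 76.39 d -0.0343 r -0.0922 F along x 0.47 y -0.22 [ 0.02 -0.06 -0.  ]
```

Run:
```python
from h import *
d=np.load('wrist10.npz'); c=vision.get_calibration('wrist'); E=d['E']; P=cloud(c,E,d['D'])
# base top: cluster of low heights near the damper, excluding table
ok=(np.hypot(P[...,0]-.62,P[...,1]-.192)<.15); z=P[...,2][ok]
print(np.histogram(z,bins=np.arange(-.006,.03,.002)))
m=(ok&(P[...,2]>.005)&(P[...,2]<.03)&(d['im'].max(-1)<110)).astype(np.uint8)
k,l,st,ce=cv2.connectedComponentsWithStats(m); 
for L in np.argsort(-st[1:,4])[:3]+1:
    q=P[l==L]; (cx,cy),(w,h),a=cv2.minAreaRect(q[:,:2].astype(np.float32)); u=np.linalg.svd(q[:,:2]-q[:,:2].mean(0),full_matrices=False)[2][0]
    print(st[L],'z',np.median(q[:,2]).round(4),(cx,cy),(w,h),a,np.degrees(np.arctan2(u[1],u[0])))
for a,b,zz in [((113,316),(100,487),.01),((184,320),(175,478),.01)]:
    A,B=onz(c,E,a,zz),onz(c,E,b,zz); v=B-A; print(np.degrees(np.arctan2(v[1],v[0])),np.hypot(*v[:2]),A,B)
```

```text
(array([    0,   210, 16474, 13272,    93,    52,  1930,  1314,    14,
           7,     4,     6,     2,     5,     7,     7,     6]), array([-0.006, -0.004, -0.002,  0.   ,  0.002,  0.004,  0.006,  0.008,
        0.01 ,  0.012,  0.014,  0.016,  0.018,  0.02 ,  0.022,  0.024,
        0.026,  0.028]))
[454 116  29  10 124] z 0.009 (0.7023143172264099, 0.2028353363275528) (0.009218832477927208, 0.03357693552970886) 86.4561538696289 -6.064713693187817
[464 108  21   8  68] z 0.0079 (0.7104114890098572, 0.21023307740688324) (0.007603239268064499, 0.023435339331626892) 69.98336029052734 169.23977406460222
[396 173   7   2  11] z 0.0078 (0.613331139087677, 0.15599316358566284) (0.0016300638671964407, 0.007508582901209593) 76.49909973144531 -16.980914114935693
-9.180184606524724 0.19722323000139713 [0.5298328  0.25019456 0.01      ] [0.72452989 0.21872961 0.01      ]
-9.979054944028636 0.19591782150632325 [0.51444585 0.16621124 0.01      ] [0.70739967 0.132261   0.01      ]
```

Call:
carry_out([
  [[1,0,0,0.012,0,0,0],[1,0,0,0.02,0,0,0],[1,0,0,0.025,0,0,0],[1,0,0,0.02,0,0,0],[1,0,0,0.016,0,0,0],[1,0,0,0.012,0,0,0],[1,0,0,0,0,0,0],[1,0,0,0,0,0,0]],
])

```text
time_s: 15.15
tcp_pos: [0.5215, 0.1802, 0.1198]
tcp_rot: [-2.466, -1.945, 0.001]
wrist_force: [0.3, 0.0, 0.8]
opening: -0.0001
grip_force: 0.0
```

Call:
carry_out([
  [[1,0.004,0,0,0,0,0],[1,0.004,0,0,0,0,0],[1,0.004,0,0,0,0,0],[1,0.002,0,0,0,0,0],[1,0,0,0,0,0,0]],
])

```text
time_s: 15.57
tcp_pos: [0.5253, 0.1951, 0.1208]
tcp_rot: [2.466, 1.947, 0.002]
wrist_force: [0.0, 0.6, -0.5]
opening: -0.0003
grip_force: 0.0
```

```bash
python3 f.py .6198 .1918
```

```text
15.57 [0.5253 0.1951 0.1208] yaw 76.58 d -0.0188 r -0.0927 F along x 0.6 y -0.13 [-0.02 -0.01 -0.06]
```

Call:
carry_out([
  [[1,0.0033,-0.0006,0,0,0,0.035],[1,0.0032,-0.0006,0,0,0,0.035],[1,0.0032,-0.0006,0,0,0,0.035],[1,0.0032,-0.0006,0,0,0,0.035],[1,0.0032,-0.0006,0,0,0,0.035],[1,0.0032,-0.0006,0,0,0,0.035],[1,0,0,0,0,0,0]],
])

```text
time_s: 16.15
tcp_pos: [0.5278, 0.2136, 0.1204]
tcp_rot: [2.657, 1.675, 0.0]
wrist_force: [0.5, 0.3, 0.2]
opening: -0.0
grip_force: 0.0
```

```bash
python3 f.py .6198 .1918
```

```text
16.15 [0.5278 0.2136 0.1204] yaw 64.45 d -0.02 r -0.0924 F along x 0.48 y 0.27 [ 0.04  0.   -0.05]
```

Call:
carry_out([
  [[1,0.0032,-0.0006,0,0,0,0.035],[1,0.0032,-0.0006,0,0,0,0.035],[1,0.0032,-0.0006,0,0,0,0.035],[1,0.0032,-0.0006,0,0,0,0.035],[1,0.0032,-0.0006,0,0,0,0.035],[1,0.0032,-0.0006,0,0,0,0.035],[1,0.0032,-0.0006,0,0,0,0.035],[1,0,0,0,0,0,0]],
])

```text
time_s: 16.82
tcp_pos: [0.5358, 0.2348, 0.1203]
tcp_rot: [2.842, 1.339, -0.0]
wrist_force: [0.3, 0.6, -0.8]
opening: 0.0
grip_force: 0.0
```

Call:
carry_out([
  [[1,0.0032,-0.0006,0,0,0,0.035],[1,0.0032,-0.0006,0,0,0,0.035],[1,0.0032,-0.0006,0,0,0,0.035],[1,0.0032,-0.0006,0,0,0,0.035],[1,0.0032,-0.0006,0,0,0,0.035],[1,0,0,0,0,0,0],[1,0,0,0,0,0,0]],
])

```text
time_s: 17.4
tcp_pos: [0.5448, 0.2482, 0.1203]
tcp_rot: [-2.947, -1.088, -0.0]
wrist_force: [0.1, -0.2, 0.1]
opening: 0.0003
grip_force: 0.0
```

```bash
python3 f.py .6198 .1918; python3 v.py 11 2>&1 | grep -v -e arn -e true_div -e svd -e base; python3 w.py 11 2>&1 | grep -v -e arn -e true_div -e svd
```

```text
17.4 [0.5448 0.2482 0.1203] yaw 40.53 d -0.0203 r -0.0916 F along x -0.05 y 0.22 [ 0.03  0.02 -0.03]
scene wide_damper 0.63 [ 0.598  -0.1536  0.    ]
scene wide_tip 0.98 [ 0.4936 -0.1186  0.134 ]
scene wide_mouth 0.75 [ 0.5041 -0.1157  0.06  ]
scene narrow_damper 0.57 [ 0.6258  0.1905 -0.    ]
scene narrow_tip 0.72 [0.5416 0.2716 0.134 ]
scene wide 472 z [0.1244 0.1381 0.1451] ends [ 0.4939 -0.1104] [ 0.6135 -0.1439] dir deg -15.7 w,l 0.028 0.124
scene narrow 903 z [0.1262 0.1411 0.149 ] ends [0.5441 0.2738] [0.6329 0.1864] dir deg -44.5 w,l 0.035 0.125
top wide_damper 0.7 [0.5241 0.2275 0.    ]
top wide_tip 0.66 [ 0.4858 -0.1172  0.134 ]
top wide_mouth 0.61 [ 0.5033 -0.1214  0.06  ]
top narrow_damper 0.6 [0.6146 0.1994 0.    ]
top wide 274 z [0.137  0.1447 0.1502] ends [ 0.6137 -0.1504] [ 0.4932 -0.1149] dir deg 163.6 w,l 0.025 0.125
top narrow 126 z [0.1246 0.146  0.1511] ends [0.6027 0.2084] [0.6266 0.1796] dir deg -50.4 w,l 0.026 0.037
t 18.0 [0.5447 0.2482 0.1203] xyaw 40.42 zax [ 0. -0. -1.] F [ 0.8  -0.05  0.18] -0.00018603246753669906 q [ 0.12  0.38 -0.72  1.7   0.27  1.17 -1.54]
cam at [0.602 0.297 0.263] look [-0.22 -0.19 -0.96]
narrow_tip 0.56 [234.5 279.8] [0.5454 0.2751 0.134 ]
wide_damper 0.59 [373.8 617.2] [ 0.5991 -0.1473  0.    ]
narrow_damper 0.78 [170.5 425.7] [0.6214 0.1905 0.    ]
wide index 0 is out of bounds for axis 0 with size 0
wrist narrow 13834 z [0.1297 0.1426 0.1522] ends [0.6321 0.1849] [0.5437 0.2739] dir deg 134.9 w,l 0.038 0.125
   base rect ((0.6377196311950684, 0.2010716199874878), (0.2329971343278885, 0.282916784286499), 14.761170387268066)
```

Call:
carry_out([
  [[1,0.0032,-0.0006,0,0,0,0.035],[1,0.0032,-0.0006,0,0,0,0.035],[1,0.0024,-0.0004,0,0,0,0.026],[1,0,0,0,0,0,0],[1,0,0,0,0,0,0]],
])

```text
time_s: 18.77
tcp_pos: [0.5506, 0.255, 0.1202]
tcp_rot: [-2.996, -0.944, 0.0]
wrist_force: [-0.3, 1.0, -0.5]
opening: -0.0003
grip_force: 0.0
```

```bash
python3 f.py .6198 .1918
```

```text
18.77 [0.5506 0.255  0.1202] yaw 34.96 d -0.0205 r -0.0915 F along x 0.32 y -1.04 [ 0.04  0.   -0.02]
```

Call:
carry_out([
  [[1,-0.004,0,0,0,0,0],[1,-0.008,0,0,0,0,0],[1,-0.012,0,0,0,0,0],[1,-0.012,0,-0.01,0,0,0],[1,-0.006,0,-0.025,0,0,0],[1,0,0,-0.03,0,0,0],[1,0,0,-0.02,0,0,0],[1,0,0,0,0,0,0]],
])

```text
time_s: 19.43
tcp_pos: [0.5179, 0.2318, 0.2102]
tcp_rot: [2.996, 0.942, 0.013]
wrist_force: [0.5, 1.1, 0.3]
opening: -0.0001
grip_force: 0.0
```

Call:
carry_out([
  [[1,0,0,0,0,0,0],[1,0,0,0,0,0,0]],
])

```text
time_s: 19.6
tcp_pos: [0.5154, 0.2303, 0.2045]
tcp_rot: [2.996, 0.942, -0.002]
wrist_force: [-0.1, -0.2, 0.7]
opening: 0.0001
grip_force: 0.0
```

```bash
python3 v.py 12 2>&1 | grep narrow; python3 w.py 12 2>&1 | grep -v -e arn -e true_div -e svd
```

```text
scene narrow_damper 0.9 [0.6207 0.1884 0.    ]
scene narrow_tip 0.95 [0.5517 0.2721 0.134 ]
scene narrow 817 z [0.1249 0.1404 0.1456] ends [0.6315 0.1845] [0.5566 0.2833] dir deg 127.2 w,l 0.028 0.124
top narrow_damper 0.68 [ 0.595  -0.3818  0.    ]
top narrow 153 z [0.1233 0.1444 0.1499] ends [0.5944 0.232 ] [0.6251 0.1774] dir deg -60.7 w,l 0.026 0.062
t 20.2 [0.5161 0.231  0.2052] xyaw 34.92 zax [-0. -0. -1.] F [0.08 0.31 0.1 ] 4.529512049026772e-05 q [ 0.18  0.22 -0.74  1.68  0.16  1.3  -1.55]
cam at [0.578 0.274 0.348] look [-0.24 -0.17 -0.96]
wide_mouth 0.95 [352.3 548.2] [ 0.5018 -0.1137  0.06  ]
narrow_tip 0.84 [128.4 295.8] [0.5558 0.2816 0.134 ]
narrow_tip 0.37 [295.7 244.9] [0.4162 0.241  0.134 ]
narrow_mouth 0.56 [195.2 344.3] [0.5209 0.2072 0.06  ]
wide_damper 0.88 [282.9 585.6] [ 0.5958 -0.1475  0.    ]
narrow_damper 0.72 [118.8 407.8] [0.6237 0.1875 0.    ]
narrow_damper 0.33 [ 51.9 249. ] [0.5798 0.3713 0.    ]
wrist wide 363 z [0.1262 0.1303 0.1364] ends [ 0.5459 -0.1226] [ 0.51   -0.1122] dir deg 163.7 w,l 0.005 0.037
   base rect ((0.602181613445282, -0.07174617052078247), (0.18100960552692413, 0.2617409825325012), 85.62482452392578)
wrist narrow 4585 z [0.1391 0.143  0.1465] ends [0.6284 0.1812] [0.5541 0.2821] dir deg 126.4 w,l 0.025 0.125
   base rect ((0.6176491975784302, 0.19067028164863586), (0.2551655173301697, 0.2930312156677246), 26.31111717224121)
```

View pics/wrist12.png

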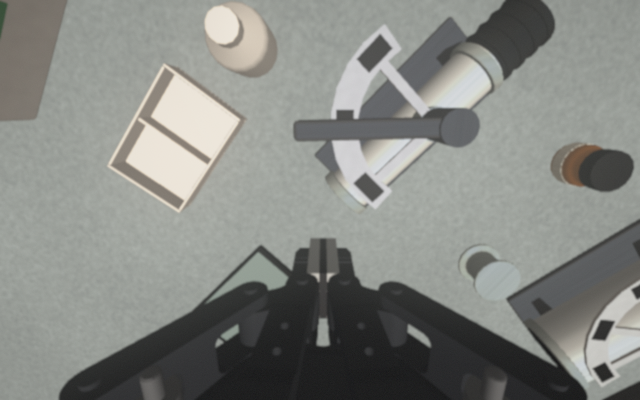

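The wrist view shows the narrow handle from hub (459,128) to tip (296,130), over the middle pad (345,117), with the shut pad at (378,52) and the open pad at (370,189). I take the bisector of the outer pads for the exact half angle.

Run:
```python
from h import *
d=np.load('wrist12.npz'); c=vision.get_calibration('wrist'); E=d['E']; P=cloud(c,E,d['D']); g=cv2.cvtColor(d['im'],cv2.COLOR_RGB2GRAY)
m=(np.hypot(P[...,0]-.62,P[...,1]-.19)<.03)&(P[...,2]>.1448); H=P[m].mean(0)
pp={}
for n,(r,q) in dict(shut=(52,378),open=(189,370)).items():
    b=(g[r-25:r+26,q-25:q+26]<90).astype(np.uint8); k,l,st,ce=cv2.connectedComponentsWithStats(b); L=l[25,25]; rc=(ce[L][1]+r-25,ce[L][0]+q-25); pp[n]=onz(c,E,rc,.102); print(n,st[L][4],np.round(rc,1),pp[n].round(4))
s,o=pp['shut'][:2],pp['open'][:2]; v=o-s; print('chord',np.hypot(*v),'(104.7 expected) dir',np.degrees(np.arctan2(v[1],v[0])),'-> half dir',np.degrees(np.arctan2(v[1],v[0]))%360-90)
S=(s+o)/2-np.array([np.cos(a:=np.arctan2(v[1],v[0])-np.pi/2),np.sin(a)])*.0523; print('spindle from pads',S,'hub depth',H)
h=P[(np.hypot(P[...,0]-.6,P[...,1]-.22)<.12)&(P[...,2]>.139)&(P[...,2]<.150)]; 
u=np.linalg.svd(h[:,:2]-h[:,:2].mean(0),full_matrices=False)[2][0]; print('handle',np.degrees(np.arctan2(u[1],u[0]))%180)
bar=h[np.hypot(*(h[:,:2]-H[:2]).T)>.03]; x,y=(bar[:,:2].mean(0)-H[:2]); u=np.linalg.svd(bar[:,:2]-bar[:,:2].mean(0),full_matrices=False)[2][0]
print('bar only',np.degrees(np.arctan2(u[1],u[0]))%180,'centre from hub',np.degrees(np.arctan2(y,x)))
```

```text
shut 494 [ 52.9 374.2] [0.633  0.2647 0.102 ]
open 303 [186.9 368.4] [0.5472 0.2043 0.102 ]
chord 0.10484643830026284 (104.7 expected) dir -144.87040276258742 -> half dir 125.12959723741258
spindle from pads [0.62017731 0.19172935] hub depth [0.61988595 0.19201842 0.14585433]
handle 126.24148990233597
bar only 126.27850734028252 centre from hub 126.15540215622151
```

The half direction is 125.1° and the handle is at 126.2°, so I nudge it about 1° more.

Call:
carry_out([
  [[1,0,0,0.015,0,0,0],[1,0,0,0.025,0,0,0],[1,0,0,0.025,0,0,0],[1,0,0,0.02,0,0,0],[1,0.01,0,0,0,0,0],[1,0.012,0,0,0,0,0],[1,0.01,0,0,0,0,0],[1,0.006,0,0,0,0,0]],
])

```text
time_s: 21.22
tcp_pos: [0.5492, 0.2541, 0.1215]
tcp_rot: [-2.996, -0.942, -0.004]
wrist_force: [-0.3, -0.2, 0.0]
opening: -0.0001
grip_force: 0.0
```

Call:
carry_out([
  [[1,0.003,0,0,0,0,0.01],[1,0.001,0,0,0,0,0.009],[1,0.0012,0,0,0,0,0],[1,0.0005,0,0,0,0,0],[1,0,0,0,0,0,0],[1,0,0,0,0,0,0]],
])

```text
time_s: 21.72
tcp_pos: [0.5518, 0.2558, 0.1204]
tcp_rot: [3.005, 0.914, -0.0]
wrist_force: [-1.2, -0.6, -0.1]
opening: 0.0006
grip_force: 0.4
```

```bash
python3 f.py .6198 .1918
```

```text
21.72 [0.5518 0.2558 0.1204] yaw 33.83 d -0.0209 r -0.091 F along x -1.28 y -0.19 [-0.04  0.16  0.  ]
```

Call:
carry_out([
  [[1,-0.004,0,0,0,0,0],[1,-0.008,0,0,0,0,0],[1,-0.012,0,0,0,0,0],[1,-0.012,0,-0.01,0,0,0],[1,-0.006,0,-0.025,0,0,0],[1,0,0,-0.03,0,0,0],[1,0,0,-0.02,0,0,0],[1,0,0,0,0,0,0]],
])

```text
time_s: 22.38
tcp_pos: [0.519, 0.2334, 0.2103]
tcp_rot: [3.005, 0.913, 0.013]
wrist_force: [0.6, 0.6, -0.3]
opening: 0.0002
grip_force: 0.0
```

Call:
carry_out([
  [[1,0,0,0,0,0,0],[1,0,0,0,0,0,0],[1,0,0,0,0,0,0]],
])

```text
time_s: 22.63
tcp_pos: [0.5163, 0.2318, 0.2039]
tcp_rot: [3.005, 0.913, -0.004]
wrist_force: [0.3, -0.0, -0.1]
opening: -0.0
grip_force: 0.0
```

```bash
python3 v.py 13 2>&1 | grep -e 'narrow ' -e 'wide '; python3 w.py 13 2>&1 | grep -e '^t ' -e 'narrow ' -e 'wide '
```

```text
scene wide 474 z [0.124  0.1382 0.1448] ends [ 0.4931 -0.11  ] [ 0.6133 -0.144 ] dir deg -15.8 w,l 0.027 0.124
scene narrow 804 z [0.1261 0.1407 0.1455] ends [0.6312 0.1843] [0.5581 0.2841] dir deg 126.2 w,l 0.027 0.124
top wide 273 z [0.136  0.1451 0.1504] ends [ 0.6125 -0.1501] [ 0.4934 -0.1149] dir deg 163.5 w,l 0.025 0.124
top narrow 150 z [0.131  0.1451 0.1511] ends [0.594  0.2346] [0.6248 0.1774] dir deg -61.7 w,l 0.026 0.063
t 23.2333 [0.5171 0.2325 0.2052] xyaw 33.82 zax [-0. -0. -1.] F [-0.32 -0.53  0.54] 3.623319696190071e-05 q [ 0.18  0.23 -0.74  1.68  0.16  1.3  -1.57]
wrist wide 379 z [0.1262 0.1304 0.1365] ends [ 0.5403 -0.1209] [ 0.5045 -0.1104] dir deg 163.7 w,l 0.006 0.037
wrist narrow 4574 z [0.1389 0.143  0.1465] ends [0.628  0.1815] [0.5554 0.2832] dir deg 125.5 w,l 0.025 0.125
```

View pics/scene13.png

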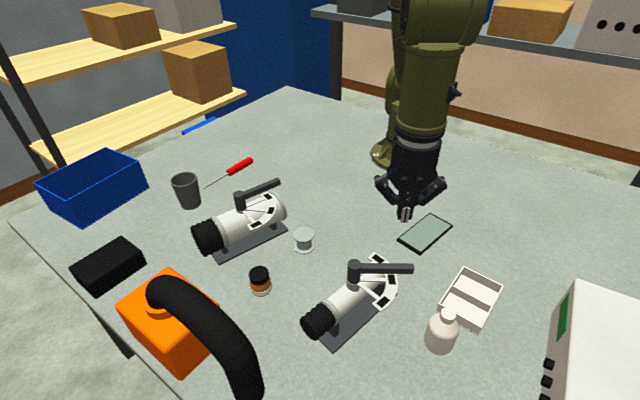

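The scene view shows the wide handle in line with its duct (240,198 to 280,182), the narrow handle over its middle pad (354,268 to 412,268), and the gripper clear of everything at (405,200).

```bash
python3 -c "
from plant import robot
print(robot.job_done())"
```

```text
the job is handed in; nothing more can be done
None
```

The job is handed in: I pushed the wide damper's handle to its fully open stop first, then set the narrow damper's handle to half-open, within about 1° by camera. The wide damper may have slid about 0.4 mm when its handle met the stop at about 5.6 N, and nothing else was touched.

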